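# Stir the baking beans, then hold the stick through both rings of its drip stand

### The job

Take the wooden stick and stir the ceramic baking beans in the bowl round with it until most of them have moved well away from where they lay, keeping them all in the bowl. Then thread the stick, tip first, straight down through the upper and then the lower ring of the drip stand and finish while still holding it there, at rest, its tip well out below the lower ring but not touching the tray, so that I can fit a cap on the tip. Leave the other things on the worktop where they stand.

Things in the scene. Friction and masses are not known exactly. Their poses are not given: they have to be found in the camera images.
- stick: Wooden stirring stick, loose, about 80 g, 200 mm long, at first upright in the rest block. Round shaft 14 mm thick, from the bevelled tip (10 mm wide at its end) up to 150 mm; above it a dark square grip 20 x 20 mm, 50 mm long. Origin = centre of the tip; z along the stick from tip to grip, x and y square to the grip's sides.
- stick_tip (a point): Centre of the tip end of the stick (same as its origin).
- stick_grip (a point): Centre of the stick's square grip, 175 mm above the tip; a good place to take it from above, closing along its x or y.
- rest: Wooden block 80 x 80 x 45 mm, fixed to the worktop, with a bore (16 mm wide, 35 mm deep) in the middle of its top in which the stick stands, tip 10 mm above the worktop: lift it 40 mm or more to draw it out. Origin = centre of the underside, z up.
- bowl: Blue round bowl, fixed to the worktop by its suction foot. Rim 64 mm high, 148 mm wide outside; walls 4 mm; flat inner floor 9 mm above the worktop, 54 mm in radius; walls flare to 70 mm inner radius at the rim. Origin = centre of the underside, z up.
- bowl_floor (a point): Centre of the bowl's inner floor, 9 mm above the worktop.
- stand: Drip stand, fixed: steel tray foot 130 x 100 mm (floor 8 mm high, lip 12), column 126 mm high 55 mm from the origin at +x, two brass rings on arms, one above the other on the vertical line through the origin. Each ring 15 mm high, bore 19 mm, its top 6 mm flaring to a 29 mm wide mouth (37 outside). Origin = on the worktop below the rings, z up.
- ring_upper (a point): Centre of the upper ring's flared mouth, 122 mm above the worktop; the ring's underside is 15 mm lower.
- ring_lower (a point): Centre of the lower ring's flared mouth, 64 mm above the worktop; the ring's underside is 15 mm lower (49 mm above the worktop).
- stand_tray (a point): Point on the tray floor straight below the rings, 8 mm above the worktop.
- bean0: Terracotta-coloured ceramic baking bean no. 1 of 6, a loose ball 20 mm in diameter, 12 g, on the floor of the bowl. Origin = its centre. At the start the six lie in a rough ring about 28 mm from the bowl's centre, leaving the centre free (a gap of about 30 mm).
- bean1: Terracotta-coloured ceramic baking bean no. 2 of 6, a loose ball 20 mm in diameter, 12 g, on the floor of the bowl. Origin = its centre. At the start the six lie in a rough ring about 28 mm from the bowl's centre, leaving the centre free (a gap of about 30 mm).
- bean2: Terracotta-coloured ceramic baking bean no. 3 of 6, a loose ball 20 mm in diameter, 12 g, on the floor of the bowl. Origin = its centre. At the start the six lie in a rough ring about 28 mm from the bowl's centre, leaving the centre free (a gap of about 30 mm).
- bean3: Terracotta-coloured ceramic baking bean no. 4 of 6, a loose ball 20 mm in diameter, 12 g, on the floor of the bowl. Origin = its centre. At the start the six lie in a rough ring about 28 mm from the bowl's centre, leaving the centre free (a gap of about 30 mm).
- bean4: Terracotta-coloured ceramic baking bean no. 5 of 6, a loose ball 20 mm in diameter, 12 g, on the floor of the bowl. Origin = its centre. At the start the six lie in a rough ring about 28 mm from the bowl's centre, leaving the centre free (a gap of about 30 mm).
- bean5: Terracotta-coloured ceramic baking bean no. 6 of 6, a loose ball 20 mm in diameter, 12 g, on the floor of the bowl. Origin = its centre. At the start the six lie in a rough ring about 28 mm from the bowl's centre, leaving the centre free (a gap of about 30 mm).
- mug: Bystander: cream mug with coloured stripes, 83 x 115 x 86 mm, loose. Origin = centre of its underside.
- darkjar: Bystander: glass jar of dark spice with a black cap, 46 x 46 x 92 mm, loose. Origin = centre of its underside.
- greymug: Bystander: pale grey mug, orange inside, 89 x 120 x 98 mm, loose. Origin = centre of its underside.
- herbs: Bystander: small jar of green herbs with a tan lid, 42 x 42 x 84 mm, loose. Origin = centre of its underside.
- orangejar: Bystander: glass jar of orange spice with a black cap, 46 x 46 x 98 mm, loose. Origin = centre of its underside.

How it is judged (in metres and radians):
On the way, in this order (a step that is already met when the one before it is completed fails the run):
1. with the held stick's tip down in the bowl, at least four of the six beans have come to lie more than 20 mm from where they started (contact force between stick and the fingers above 1 N and horizontal distance between stick_tip and bowl below 0.062 m and z of stick_tip in the frame of bowl below 0.035 m and (distance of each of bean0, bean1, bean2, bean3 from where it was at the start of the episode above 0.02 m or distance of each of bean0, bean1, bean2, bean4 from where it was at the start of the episode above 0.02 m or distance of each of bean0, bean1, bean2, bean5 from where it was at the start of the episode above 0.02 m or distance of each of bean0, bean1, bean3, bean4 from where it was at the start of the episode above 0.02 m or distance of each of bean0, bean1, bean3, bean5 from where it was at the start of the episode above 0.02 m or distance of each of bean0, bean1, bean4, bean5 from where it was at the start of the episode above 0.02 m or distance of each of bean0, bean2, bean3, bean4 from where it was at the start of the episode above 0.02 m or distance of each of bean0, bean2, bean3, bean5 from where it was at the start of the episode above 0.02 m or distance of each of bean0, bean2, bean4, bean5 from where it was at the start of the episode above 0.02 m or distance of each of bean0, bean3, bean4, bean5 from where it was at the start of the episode above 0.02 m or distance of each of bean1, bean2, bean3, bean4 from where it was at the start of the episode above 0.02 m or distance of each of bean1, bean2, bean3, bean5 from where it was at the start of the episode above 0.02 m or distance of each of bean1, bean2, bean4, bean5 from where it was at the start of the episode above 0.02 m or distance of each of bean1, bean3, bean4, bean5 from where it was at the start of the episode above 0.02 m or distance of each of bean2, bean3, bean4, bean5 from where it was at the start of the episode above 0.02 m)), for 0.1 s.
2. the held stick's tip is through the upper ring (contact force between stick and the fingers above 1 N and horizontal distance between stick_tip and ring_upper below 0.008 m and z of stick_tip in the frame of ring_upper below -0.017 m), for 0.1 s.
At the end, for the whole second after the job is handed in: Stick held by the fingers, at rest, upright within 0.12 rad, through both rings: tip 7 mm or more below the lower ring, 3 mm or more above the tray, within 8 mm (grip 16 mm) of the rings' line, under 15 N on the stand; all beans in the bowl (contact force between stick and the fingers above 1 N and horizontal distance between stick_tip and ring_lower below 0.008 m and z of stick_tip in the frame of ring_lower below -0.022 m and z of stick_tip in the frame of stand_tray above 0.003 m and contact force between stick and stand below 15 N and horizontal distance between stick_grip and ring_upper below 0.016 m and angle between stick's own z axis and vertical below 0.12 rad and linear speed of stick below 0.02 m/s and horizontal distance between each of bean0, bean1, bean2, bean3, bean4, bean5 and bowl below 0.075 m); the arm keeps its last pose, push and grip.
It fails at once if another thing on the worktop (either mug or a jar) is moved more than 30 mm or tipped over (distance of any of mug, darkjar, greymug, herbs, orangejar from where it was at the start of the episode above 0.03 m or angle between any of mug, darkjar, greymug, herbs, orangejar's own z axis and vertical above 0.5 rad).
It fails at once if a bean leaves the bowl (horizontal distance between any of bean0, bean1, bean2, bean3, bean4, bean5 and bowl above 0.085 m).
It also fails if it takes over 72 s, if anything falls off the work surface, if the arm or the gripper's body presses on something with over 40 N, if the wrist force passes 120 N, or if a joint passes its speed limit or range.

### The arm

A 6-joint arm with a two-finger parallel gripper is mounted at the origin on a cart in front of the work surface, level with it; the furniture and walls round the work are solid. World frame = base frame: x ahead of the robot, y to its left, z up, the work surface at z = 0. Lengths are in m, angles in degrees, forces in N, time in s.
With the tool pointing down it reaches from about 0.35 to 0.975 m from the base axis. Payload 17.4 kg.
Tool frame: the origin (TCP) lies on the centre line of the jaws, within the pads' length; the fingertips stand 11 mm ahead of it and the grasp point (between the pads) lies 8 mm behind it; z points along the fingers, y is the direction in which the jaws open and shut (so a half turn about z gives the same grasp; the last joint's range is limited). The gripper opens to 85 mm and grips with 20 to 120 N. Pads are 22 mm wide; open, the fingers measure 114 mm over their backs; the gripper's body (76 mm by 85 mm) begins 54 mm behind the grasp point. The pads swing forward as they close: fully open they stand 13 mm farther back than shut.
Start: joints at [-72.468, 6.646, 82.598, -0, 90.757, -2.166], TCP at [0.228, -0.636, 0.242] pointing down, gripper open.
Joint ranges: [-162.19, 162.19], [-47.58, 125.68], [4.15, 143.07], [-65.23, 245.23], [0.69, 171.88], [-170.13, 170.13]. Speed limits (degrees/s): [108.29, 108.29, 127.2, 180, 180, 180].

### API

Orientations are given as a 3x3 rotation matrix whose columns are the frame's x, y, z axes.
In Python, from bench import sensors, camera, order gives the robot as it stands. The module is installed in compiled form; this text tells all that it offers.
- The arm moves only by the tool jog_arm, never from a script. Its argument "rows" is a list of rows, each a list of 4 numbers: the shift along the tool's x, y, z in m, then the turn about the tool's z in degrees. In form: [[x, y, z, twist], ...]. A call has exactly 5 rows; each row is the pose to reach, as a shift and turn from the pose commanded when the call began, along the tool's axes at that moment; what a row does not reach only later rows make up. A row lasts 1/10 s, in which the tool goes at most 50 mm and 8.59 degrees, less where a joint would pass 70% of its speed; a pose out of reach is approached as far as the arm can. A call with a gripper value outside its range is refused whole. "jaw" is the opening in per cent of the stroke, from 0 (shut) to 100 (fully open), set as the call begins (left out, the last holds). The fingers move at their own pace and stop on an object; "squeeze" is the grip in N (left out, the last holds). Time passes only in rows, so rows that repeat a pose let the fingers close, or fill a call up. It gives the time, the measured TCP pose, the force and the opening at its end, in the units of the state.
- sensors.sense(): the state, without advancing time (a new reading comes with each control period).
- camera(name): name is "scene" or "top"; returns a dict with "img" (400x640x3 uint8, red, green, blue), "fx", "fy", "cx", "cy" (pixels), "R" (3x3) and "t" (3): a world point X has camera coordinates R X + t. Camera axes: x right, y down, z forward; pixel columns grow to the right and rows downward; lengths in m; the calibration is good to about 2 mm. A picture is of the moment at which its call begins. There is no depth.
- order.close_job(): hands the job in, once; it reports no verdict.
The state is a dict: "time": time; "q": joint angles; "dq": joint speeds; "joint_efforts": joint torques, N m; "tool_pos": TCP position; "eef_rot": TCP orientation; "contact_force": force on the tool from outside, world axes, zero at the start; "moment": the same for the moment, N m; "grip_width": finger opening in m.
Only numpy, scipy, OpenCV 4.12 (cv2) and the standard library are available. Lean on these libraries where they do the work, as an engineer would, in place of code of your own. Each camera call takes 0.05 s, during which the arm holds its last target. There are 200 camera calls.

## Working session

There is one attempt and no reset: what is moved stays moved. The work goes in short steps, Python scripts to look and compute and a tool call to move; the robot and the scene stay as the last step left them, time stands still between calls to the robot, and variables do not carry over. Pictures are saved under pics/ and viewed, about 8 in all and at most 12, crops included, and the job is handed in when it is done.

Besides the shell and the picture viewer there is one more tool, called after "Call:" as name(argument=value, ...) on one line, values as JSON. jog_arm: Moves the arm, as the interface text tells. Its arguments: {"type":"object","properties":{"rows":{"type":"array","items":{"type":"array","items":{"type":"number"}}},"jaw":{"type":"number"},"squeeze":{"type":"number"}},"required":["rows"]}

```bash
mkdir -p pics
cat > h.py <<'E'
import numpy as np, cv2
from bench import sensors, camera, order
def ray(c,u,v):
    d=np.array(c["R"]).T@np.array([(u-c["cx"])/c["fx"],(v-c["cy"])/c["fy"],1]); o=-np.array(c["R"]).T@np.array(c["t"]); return o,d
def onz(c,u,v,z):
    o,d=ray(c,u,v); return o+d*(z-o[2])/d[2]
def proj(c,X):
    p=np.array(c["R"])@np.array(X)+np.array(c["t"]); return p[0]/p[2]*c["fx"]+c["cx"],p[1]/p[2]*c["fy"]+c["cy"]
def save(c,n): cv2.imwrite("pics/"+n+".png",cv2.cvtColor(c["img"],cv2.COLOR_RGB2BGR))
E
python3 - <<'E'
from h import *
s=sensors.sense();print(s["time"],s["tool_pos"],s["eef_rot"],s["contact_force"],s["grip_width"])
for n in("top","scene"):
    c=camera(n);save(c,n+"0");print(n,c["fx"],-np.array(c["R"]).T@np.array(c["t"]),np.round(c["R"],3).tolist())
    np.savez(n+"0.npz",**c)
E
```

```text
0.0 [ 0.22746458 -0.63531855  0.24153969] [[ 9.41483139e-01  3.37059879e-01 -3.71289007e-04]
 [ 3.37060082e-01 -9.41482462e-01  1.12943008e-03]
 [ 3.11234758e-05 -1.18848608e-03 -9.99999293e-01]] [0.09723899 0.74959872 0.36270973] 0.0855103707387098
top 362.22816162167544 [ 0.29601143 -0.00343294  1.47389073] [[-0.041, -0.999, -0.002], [-0.976, 0.04, -0.213], [0.213, -0.007, -0.977]]
scene 397.9868463697006 [-0.00495976  0.50017152  1.13686596] [[-0.66, -0.752, -0.007], [-0.585, 0.519, -0.624], [0.472, -0.407, -0.782]]
```

View pics/top0.png

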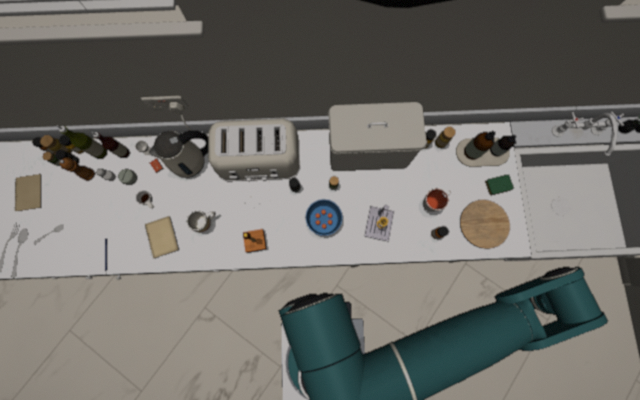

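View pics/scene0.png

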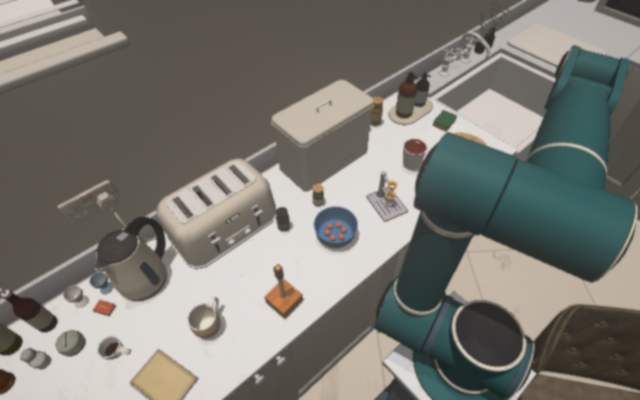

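Top view: rest and stick at about (255,240), bowl (324,218), stand (380,222), greymug (200,221), orange-inside red mug (436,200), jars (295,185), (334,183), (440,232). In the scene view the stick grip is at (279,270), the bowl at (336,228) and the rings near (391,188).

Run:
```python
import cv2,numpy as np
a=cv2.imread("pics/top0.png");b=cv2.imread("pics/scene0.png")
f=lambda i,x,y,w,h,k:cv2.resize(i[y:y+h,x:x+w],None,fx=k,fy=k,interpolation=cv2.INTER_CUBIC)
A=np.vstack([np.hstack([f(a,230,220,50,40,8),f(a,355,200,50,40,8)]),np.hstack([f(b,258,258,50,30,8),f(b,360,165,50,30,8)])])
cv2.imwrite("pics/crop1.png",A);print(A.shape)
```

```text
(560, 800, 3)
```

View pics/crop1.png

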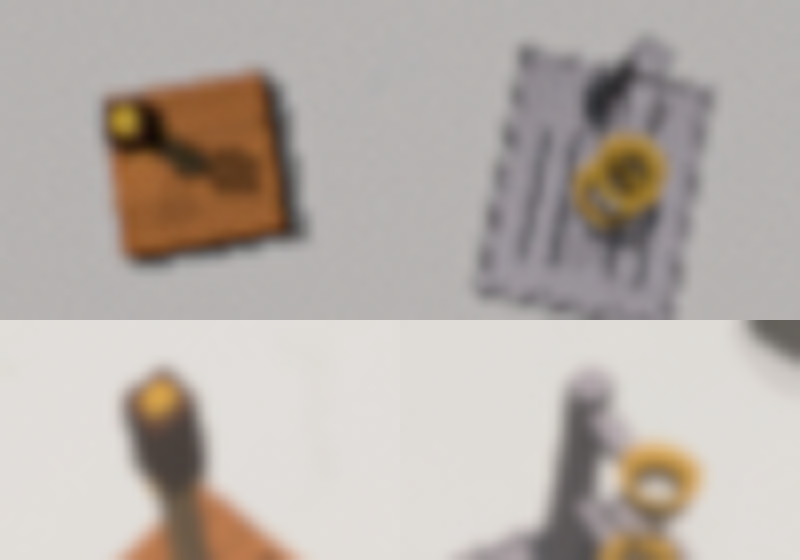

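The crop shows the stick's yellow top mark, top view about (245.5,235), scene (277.5,267.5). The upper ring is at about (383,222) in top and (392,184.5) in scene. The rest block is turned about 9° in the image.

```bash
cat > m.py <<'E'
from h import *
def tri(cs,ps):
    A=np.zeros((3,3));b=np.zeros(3)
    for c,p in zip(cs,ps):
        o,d=ray(c,*p);d=d/np.linalg.norm(d);P=np.eye(3)-np.outer(d,d);A+=P;b+=P@o
    X=np.linalg.solve(A,b); return X,[np.round(np.subtract(proj(c,X),p),2) for c,p in zip(cs,ps)]
def mask(c,lo,hi,box):
    x,y,w,h=box;m=np.zeros((400,640),np.uint8)
    m[y:y+h,x:x+w]=cv2.inRange(cv2.cvtColor(c["img"],cv2.COLOR_RGB2HSV),lo,hi)[y:y+h,x:x+w];return m
def big(m):
    return max(cv2.findContours(m,cv2.RETR_EXTERNAL,cv2.CHAIN_APPROX_NONE)[0],key=cv2.contourArea)
def cen(m):
    M=cv2.moments(m,True);return M["m10"]/M["m00"],M["m01"]/M["m00"]
E
python3 - <<'E'
from m import *
T=dict(np.load("top0.npz"));S=dict(np.load("scene0.npz"))
Y=((20,130,110),(32,255,255))
ty=cen(mask(T,*Y,(240,228,12,12)));sy=cen(mask(S,*Y,(272,262,12,12)))
print("stick top",ty,sy,tri((T,S),(ty,sy)),onz(T,*ty,.21),onz(S,*sy,.21))
w=mask(T,(5,120,60),(18,255,255),(235,225,40,35));r=cv2.minAreaRect(big(w));p=cv2.boxPoints(r)
print("rest rect",r,[np.round(onz(T,*q,.045),3) for q in p])
w=mask(S,(5,120,60),(18,255,255),(260,275,50,45));print("rest scene ext",cv2.boundingRect(big(w)))
for n,c,box in(("T",T,(295,190,60,60)),("S",S,(305,195,60,65))):
    k=big(mask(c,(95,90,30),(120,255,255),box));h=cv2.convexHull(k);e=cv2.fitEllipse(h)
    print("bowl",n,e,onz(c,*e[0],.05),onz(c,*e[0],.064))
    # rim fit: rays of hull points onto rim plane
    P=np.array([onz(c,*q[0],.064)[:2] for q in h]);A=np.c_[2*P,np.ones(len(P))];s=np.linalg.lstsq(A,(P**2).sum(1),rcond=None)[0]
    print(" circ",s[:2],np.sqrt(s[2]+s[0]**2+s[1]**2))
    bm=mask(c,(0,90,60),(14,255,255),box);n2,_,st,ce=cv2.connectedComponentsWithStats(bm)
    print([(st[i][4],np.round(onz(c,*ce[i],.019)[:2],3).tolist()) for i in range(1,n2) if st[i][4]>5])
Y=((17,110,70),(32,255,255))
for n,c,box,z in(("T",T,(372,212,22,22),.122),("S",S,(384,178,18,24),.122)):
    m=mask(c,*Y,box);k=cv2.convexHull(big(m));print(n,cv2.boundingRect(k),cv2.fitEllipse(k),onz(c,*cv2.fitEllipse(k)[0],.1))
    for row in m[box[1]:box[1]+box[3],box[0]:box[0]+box[2]]: print("".join(".#"[v>0] for v in row))
m=mask(T,(110,0,90),(160,80,175),(350,195,55,60))
m=cv2.morphologyEx(m,cv2.MORPH_CLOSE,np.ones((3,3)));r=cv2.minAreaRect(big(m));print("tray",r,[np.round(onz(T,*q,.01),3) for q in cv2.boxPoints(r)])
E
```

```text
Traceback (most recent call last):
  File "m.py", line 13, in cen
    M=cv2.moments(m,True);return M["m10"]/M["m00"],M["m01"]/M["m00"]
                                 ~~~~~~~~^~~~~~~~~
ZeroDivisionError: float division by zero
```

```bash
cat > a.py <<'E'
from m import *
T=dict(np.load("top0.npz"));S=dict(np.load("scene0.npz"))
h=lambda c,u,v:cv2.cvtColor(c["img"],cv2.COLOR_RGB2HSV)[v,u].tolist()
print("hsv mark",h(T,245,235),h(S,277,267),"ring",h(T,383,217),h(T,377,226),h(S,388,184),"rest",h(T,260,245),"tray",h(T,370,228),h(T,385,240))
Y=((20,90,90),(35,255,255))
ty=cen(mask(T,*Y,(240,230,10,10)));sy=cen(mask(S,*Y,(272,262,12,11)))
print("stick top",ty,sy,tri((T,S),(ty,sy)),onz(T,*ty,.21),onz(S,*sy,.21))
w=mask(T,(5,120,60),(18,255,255),(235,225,40,35));r=cv2.minAreaRect(big(w));p=cv2.boxPoints(r)
print("rest rect",r,[np.round(onz(T,*q,.045),3) for q in p])
for n,c,box in(("T",T,(295,190,60,60)),("S",S,(305,195,60,65))):
    k=big(mask(c,(95,90,30),(120,255,255),box));h=cv2.convexHull(k)
    P=np.array([onz(c,*q[0],.064)[:2] for q in h]);A=np.c_[2*P,np.ones(len(P))];s=np.linalg.lstsq(A,(P**2).sum(1),rcond=None)[0]
    print("bowl",n,s[:2],np.sqrt(s[2]+s[0]**2+s[1]**2))
    bm=mask(c,(0,90,60),(14,255,255),box);n2,_,st,ce=cv2.connectedComponentsWithStats(bm)
    print([(st[i][4],np.round(onz(c,*ce[i],.019)[:2],3).tolist()) for i in range(1,n2) if st[i][4]>5])
Y=((17,90,70),(35,255,255))
for n,c,box,z in(("T",T,(372,212,22,22),.122),("S",S,(384,178,18,24),.122)):
    m=mask(c,*Y,box)
    for row in m[box[1]:box[1]+box[3],box[0]:box[0]+box[2]]: print("".join(".#"[v>0] for v in row))
m=mask(T,(110,0,90),(170,80,175),(350,195,55,60))
m=cv2.morphologyEx(m,cv2.MORPH_CLOSE,np.ones((3,3)));r=cv2.minAreaRect(big(m));print("tray",r,[np.round(onz(T,*q,.01),3) for q in cv2.boxPoints(r)])
E
python3 a.py
```

```text
hsv mark [22, 179, 172] [19, 163, 211] ring [19, 126, 164] [15, 75, 126] [18, 117, 188] rest [13, 170, 147] tray [141, 14, 129] [150, 8, 129]Traceback (most recent call last):
  File "a.py", line 6, in <module>
    ty=cen(mask(T,*Y,(240,230,10,10)));sy=cen(mask(S,*Y,(272,262,12,11)))
                                          ~~~^^^^^^^^^^^^^^^^^^^^^^^^^^^^
  File "m.py", line 13, in cen
    M=cv2.moments(m,True);return M["m10"]/M["m00"],M["m01"]/M["m00"]
                                 ~~~~~~~~^~~~~~~~~
ZeroDivisionError: float division by zero
```

```bash
sed -i 's/Y=((20,90,90)/Y=((16,100,120)/; s/Y=((17,90,70)/Y=((14,85,70)/; s/(110,0,90),(170,80,175)/(110,6,70),(175,80,160)/' a.py; python3 a.py
```

```text
hsv mark [22, 179, 172] [19, 163, 211] ring [19, 126, 164] [15, 75, 126] [18, 117, 188] rest [13, 170, 147] tray [141, 14, 129] [150, 8, 129]
stick top (244.71428571428572, 234.5) (277.25, 267.4375) (array([0.46712657, 0.25796956, 0.20909062]), [array([-0.3 , -0.35]), array([0.6 , 0.16])]) [0.46571937 0.25670886 0.21      ] [0.4680871  0.25910669 0.21      ]
rest rect ((254.16217041015625, 240.47299194335938), (19.72787857055664, 20.2210750579834), 80.53767395019531) [array([0.497, 0.299, 0.045]), array([0.507, 0.22 , 0.045]), array([0.429, 0.208, 0.045]), array([0.419, 0.286, 0.045])]
bowl T [ 0.54151894 -0.02415937] 0.06917522342389172
[(np.int32(12), [0.573, -0.023]), (np.int32(13), [0.558, 0.0]), (np.int32(11), [0.557, -0.049]), (np.int32(12), [0.53, 0.001]), (np.int32(13), [0.53, -0.049]), (np.int32(13), [0.514, -0.023])]
bowl S [ 0.52497755 -0.0013656 ] 0.05183769200253691
[(np.int32(14), [0.561, -0.047]), (np.int32(15), [0.576, -0.022]), (np.int32(14), [0.533, -0.046]), (np.int32(20), [0.562, 0.002]), (np.int32(16), [0.534, 0.002]), (np.int32(15), [0.519, -0.021])]Traceback (most recent call last):
  File "a.py", line 19, in <module>
    for row in m[box[1]:box[1]+box[3],box[0]:box[0]+box[2]]: print("".join(".#"[v>0] for v in row))
                                                                   ~~~~~~~^^^^^^^^^^^^^^^^^^^^^^^^
  File "a.py", line 19, in <genexpr>
    for row in m[box[1]:box[1]+box[3],box[0]:box[0]+box[2]]: print("".join(".#"[v>0] for v in row))
                                                                           ~~~~^^^^^
TypeError: string indices must be integers, not 'numpy.bool'
```

```bash
sed -i 's/\[v>0\]/[int(v>0)]/' a.py; python3 a.py | sed -n '7,$p'
```

```text
[(np.int32(14), [0.561, -0.047]), (np.int32(15), [0.576, -0.022]), (np.int32(14), [0.533, -0.046]), (np.int32(20), [0.562, 0.002]), (np.int32(16), [0.534, 0.002]), (np.int32(15), [0.519, -0.021])]
......................
......................
......................
......................
......................
.........#####........
........#######.......
........########......
.......#########......
.....###########......
.....###########......
.....###########......
.....##.#######.......
.....##..######.......
......###.###.........
.......#####..........
........#.............
......................
......................
......................
......................
......................
..................
..................
..................
.....######.......
....########......
....#########.....
....##....###.....
....##....###.....
....##.....##.....
.....##...##......
......#####.......
..................
..................
..................
...######.........
.#########........
.##########.......
.###...####.......
.###....###.......
..##....##........
...######.........
....#####.........
..................
..................
tray ((379.0405578613281, 221.7567596435547), (25.646240234375, 35.67457962036133), 9.462321281433105) [array([ 0.462, -0.183,  0.01 ]), array([ 0.606, -0.217,  0.01 ]), array([ 0.584, -0.32 ,  0.01 ]), array([ 0.441, -0.284,  0.01 ])]
```

```bash
cat > g.py <<'E'
import sys
from h import *
# usage: g.py x y z [yaw of tool x]  -> shift for tool
s=sensors.sense();R=np.array(s["eef_rot"]);p=np.array(s["tool_pos"])
yaw=np.degrees(np.arctan2(R[1,0],R[0,0]))
print("t",s["time"],"p",p.round(4),"yaw",yaw.round(2),"F",np.round(s["contact_force"],1),"w",round(s["grip_width"],4))
a=[float(x) for x in sys.argv[1:]]
for i in range(0,len(a)-2,3): print((R.T@(np.array(a[i:i+3])-p)).round(4))
E
python3 g.py .5 -.25 .3 .466 .257 .30
python3 - <<'E'
from m import *
T=dict(np.load("top0.npz"));S=dict(np.load("scene0.npz"))
print("upper",onz(T,383,221.5,.122),onz(S,392.1,184.3,.122),tri((T,S),((383,221.5),(392.1,184.3))))
print("lower",onz(T,379.5,223.5,.064),onz(S,390,195.5,.064))
E
```

```text
t 0.1 p [ 0.2275 -0.6354  0.2416] yaw 19.7 F [-0.5  0.2 -0.3] w 0.0857
[ 0.3865 -0.271  -0.0581]
[ 0.5254 -0.7598 -0.0575]
upper [ 0.50550275 -0.24667249  0.122     ] [ 0.50933446 -0.24413281  0.122     ] (array([ 0.50749379, -0.24550376,  0.12173094]), [array([-0.36, -0.5 ]), array([0.67, 0.16])])
lower [ 0.50711799 -0.24274695  0.064     ] [ 0.50848902 -0.24319726  0.064     ]
```

Call:
jog_arm(rows=[[0.039,-0.027,-0.012,0],[0.078,-0.054,-0.024,0],[0.117,-0.081,-0.036,0],[0.156,-0.108,-0.048,0],[0.193,-0.135,-0.058,0]], jaw=100, squeeze=60)

```text
time: 0.6
tool_pos: [0.3645, -0.4416, 0.3007]
eef_rot: [[0.942, 0.337, 0.0], [0.337, -0.942, 0.0], [0.0, -0.0, -1.0]]
contact_force: [0.7, -0.6, -0.6]
grip_width: 0.0856
```

Call:
jog_arm(rows=[[0.039,-0.027,0,0],[0.078,-0.054,0,0],[0.117,-0.081,0,0],[0.156,-0.108,0,0],[0.193,-0.136,0,0]])

```text
time: 1.1
tool_pos: [0.5004, -0.2484, 0.3001]
eef_rot: [[0.941, 0.337, -0.0], [0.337, -0.941, 0.0], [-0.0, -0.0, -1.0]]
contact_force: [1.0, -1.6, 0.4]
grip_width: 0.0855
```

Call:
jog_arm(rows=[[0.009,-0.033,0,0],[0.018,-0.065,0,0],[0.027,-0.098,0,0],[0.036,-0.13,0,0],[0.046,-0.163,0,0]])

```text
time: 1.6
tool_pos: [0.4875, -0.08, 0.3]
eef_rot: [[0.942, 0.337, -0.0], [0.337, -0.942, 0.0], [-0.0, -0.0, -1.0]]
contact_force: [-0.9, -0.5, 0.2]
grip_width: 0.0854
```

Call:
jog_arm(rows=[[0.009,-0.033,0,0],[0.018,-0.065,0,0],[0.027,-0.098,0,0],[0.036,-0.13,0,0],[0.046,-0.163,0,0]])

```text
time: 2.1
tool_pos: [0.4759, 0.0889, 0.3002]
eef_rot: [[0.942, 0.337, -0.0], [0.337, -0.942, -0.0], [-0.0, 0.0, -1.0]]
contact_force: [-0.6, -0.4, -0.2]
grip_width: 0.0855
```

Call:
jog_arm(rows=[[0.009,-0.033,0,2.5],[0.018,-0.065,0,5],[0.027,-0.098,0,7.5],[0.036,-0.13,0,10],[0.046,-0.163,0,12.5]])

```text
time: 2.6
tool_pos: [0.4642, 0.258, 0.3001]
eef_rot: [[0.992, 0.124, -0.0], [0.124, -0.992, -0.0], [-0.0, 0.0, -1.0]]
contact_force: [1.1, -0.0, -1.8]
grip_width: 0.0858
```

Call:
jog_arm(rows=[[0.003,0,0.025,0],[0.003,0,0.05,0],[0.003,0,0.075,0],[0.003,0,0.1,0],[0.003,0,0.123,0]])

```text
time: 3.1
tool_pos: [0.4673, 0.2569, 0.1758]
eef_rot: [[0.992, 0.125, -0.001], [0.125, -0.992, -0.0], [-0.001, 0.0, -1.0]]
contact_force: [0.8, 0.4, 0.2]
grip_width: 0.0853
```

Call:
jog_arm(rows=[[0,0,0,0],[0,0,0,0],[0,0,0,0],[0,0,0,0],[0,0,0,0]], jaw=0, squeeze=60)

```text
time: 3.6
tool_pos: [0.468, 0.2572, 0.1785]
eef_rot: [[0.992, 0.125, 0.001], [0.125, -0.992, 0.001], [0.002, -0.0, -1.0]]
contact_force: [-0.1, -0.3, 4.0]
grip_width: 0.019
```

Call:
jog_arm(rows=[[0,0,0,0],[0,0,0,0],[0,0,0,0],[0,0,0,0],[0,0,0,0]])

```text
time: 4.1
tool_pos: [0.468, 0.2572, 0.1785]
eef_rot: [[0.992, 0.125, 0.002], [0.125, -0.992, 0.001], [0.002, -0.0, -1.0]]
contact_force: [0.3, -1.3, 6.7]
grip_width: 0.0194
```

Call:
jog_arm(rows=[[0,0,-0.02,0],[0,0,-0.04,0],[0,0,-0.07,0],[0,0,-0.1,0],[0,0,-0.12,0]])

```text
time: 4.6
tool_pos: [0.4677, 0.2571, 0.2998]
eef_rot: [[0.992, 0.125, 0.002], [0.125, -0.992, 0.001], [0.002, -0.001, -1.0]]
contact_force: [0.1, 0.5, -0.5]
grip_width: 0.0193
```

```bash
python3 g.py
python3 - <<'E'
from h import *
T=camera("top");S=camera("scene");np.savez("top1.npz",**T);np.savez("scene1.npz",**S)
f=lambda c,x,y,w,h,k:cv2.cvtColor(cv2.resize(c["img"][y:y+h,x:x+w],None,fx=k,fy=k,interpolation=cv2.INTER_CUBIC),cv2.COLOR_RGB2BGR)
cv2.imwrite("pics/lift.png",np.hstack([f(T,210,200,80,100,5),f(S,240,220,80,100,5)]))
E
```

```text
t 4.6 p [0.4677 0.2571 0.2998] yaw 7.2 F [ 0.1  0.5 -0.5] w 0.0193
```

View pics/lift.png

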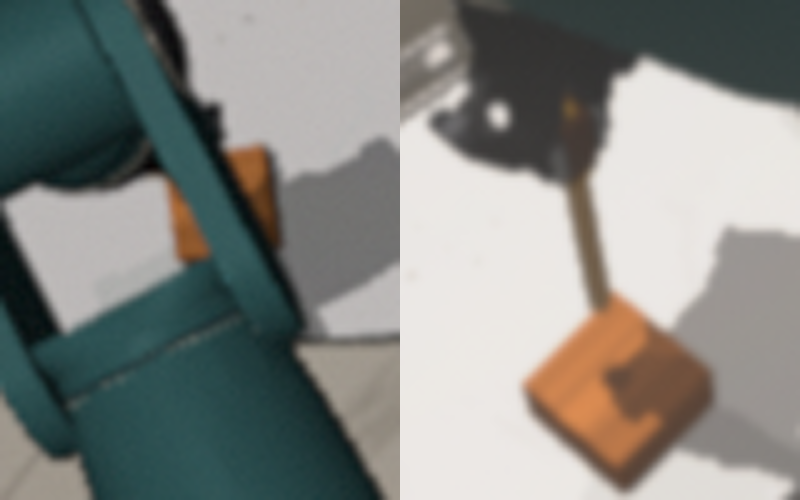

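The stick came out straight between the fingers: in the right half its tip is at about scene pixel (280,280), above the block. The top view is hidden by the arm. Next I carry it to the bowl.

Call:
jog_arm(rows=[[0.004,0.028,0,0],[0.008,0.058,0,0],[0.013,0.087,0,0],[0.017,0.115,0,0],[0.021,0.144,0,0]])

```text
time: 5.2
tool_pos: [0.5065, 0.1157, 0.2961]
eef_rot: [[0.992, 0.125, -0.001], [0.125, -0.992, -0.0], [-0.001, -0.0, -1.0]]
contact_force: [0.6, 0.3, -0.8]
grip_width: 0.0192
```

Call:
jog_arm(rows=[[0.004,0.028,0,0],[0.008,0.058,0,0],[0.013,0.087,0,0],[0.017,0.115,0,0],[0.021,0.143,0,0]])

```text
time: 5.7
tool_pos: [0.5453, -0.0237, 0.296]
eef_rot: [[0.992, 0.125, -0.001], [0.125, -0.992, 0.0], [-0.001, -0.0, -1.0]]
contact_force: [0.4, 0.4, -0.4]
grip_width: 0.0192
```

Call:
jog_arm(rows=[[0,0,0.015,0],[0,0,0.03,0],[0,0,0.04,0],[0,0,0.05,0],[0,0,0.055,0]])

```text
time: 6.2
tool_pos: [0.5449, -0.0218, 0.2409]
eef_rot: [[0.992, 0.126, -0.001], [0.126, -0.992, 0.0], [-0.001, -0.0, -1.0]]
contact_force: [0.0, 0.8, -1.8]
grip_width: 0.0193
```

```bash
python3 g.py .545 -.0225 .181
python3 - <<'E'
from h import *
T=camera("top");S=camera("scene");np.savez("top2.npz",**T);np.savez("scene2.npz",**S)
f=lambda c,x,y,w,h,k:cv2.cvtColor(cv2.resize(c["img"][y:y+h,x:x+w],None,fx=k,fy=k,interpolation=cv2.INTER_CUBIC),cv2.COLOR_RGB2BGR)
cv2.imwrite("pics/bowl.png",np.hstack([f(T,285,170,80,100,5),f(S,295,165,80,100,5)]))
p=sensors.sense()["tool_pos"];print("pred tip",proj(S,p-[0,0,.168]),"centre at floor",proj(S,[.545,-.0225,.012]))
E
```

```text
t 6.2 p [ 0.5449 -0.0218  0.2409] yaw 7.25 F [ 0.   0.8 -1.8] w 0.0193
[0.     0.0007 0.0599]
pred tip (np.float64(335.8953927609579), np.float64(221.89302560602388)) centre at floor (np.float64(335.7346071820463), np.float64(232.35788259829008))
```

View pics/bowl.png

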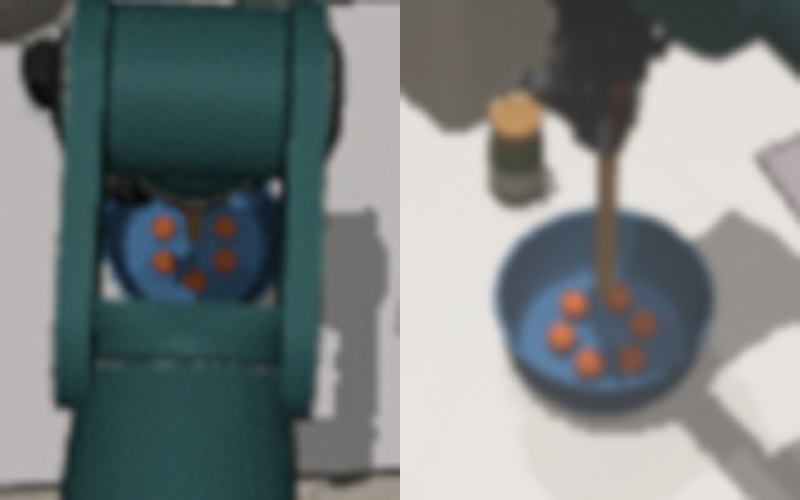

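The stick is upright and its tip is at scene pixel (335.5,223), within 1 px of the prediction. It is over the free centre of the bean ring, so I lower it and stir in a spiral.

Call:
jog_arm(rows=[[0,0,0.015,0],[0,0,0.03,0],[0,0,0.045,0],[0,0,0.055,0],[0,0,0.06,0]])

```text
time: 6.8
tool_pos: [0.5449, -0.0224, 0.1807]
eef_rot: [[0.992, 0.125, -0.002], [0.125, -0.992, 0.0], [-0.002, -0.0, -1.0]]
contact_force: [0.2, 0.1, -0.2]
grip_width: 0.0193
```

Call:
jog_arm(rows=[[0.008,0,0,0],[0.012,0.007,0,0],[0.009,0.0156,0,0],[0,0.02,0,0],[-0.0105,0.018,0,0]])

```text
time: 7.3
tool_pos: [0.5364, -0.0426, 0.1824]
eef_rot: [[0.992, 0.124, -0.0], [0.124, -0.992, -0.0], [-0.0, 0.0, -1.0]]
contact_force: [0.6, 0.0, -1.5]
grip_width: 0.0193
```

Call:
jog_arm(rows=[[-0.0085,-0.007,0,0],[-0.0115,-0.018,0,0],[-0.0085,-0.029,0,0],[-0.0005,-0.037,0,0],[0.0105,-0.04,0,0]])

```text
time: 7.8
tool_pos: [0.5432, 0.0008, 0.1825]
eef_rot: [[0.992, 0.127, 0.001], [0.127, -0.992, 0.0], [0.001, -0.0, -1.0]]
contact_force: [-0.6, -0.5, -1.2]
grip_width: 0.0192
```

Call:
jog_arm(rows=[[0.0115,0.002,0,0],[0.02,0.0105,0,0],[0.024,0.022,0,0],[0.0216,0.0345,0,0],[0.013,0.0445,0,0]])

```text
time: 8.3
tool_pos: [0.5609, -0.0448, 0.1819]
eef_rot: [[0.992, 0.125, -0.001], [0.125, -0.992, -0.0], [-0.001, -0.0, -1.0]]
contact_force: [-0.3, -0.2, -1.4]
grip_width: 0.0192
```

Call:
jog_arm(rows=[[-0.013,0.0045,0,0],[-0.0265,0.001,0,0],[-0.0364,-0.009,0,0],[-0.04,-0.0225,0,0],[-0.0364,-0.036,0,0]])

```text
time: 8.8
tool_pos: [0.5196, -0.0109, 0.1828]
eef_rot: [[0.992, 0.125, 0.001], [0.125, -0.992, 0.0], [0.001, 0.0, -1.0]]
contact_force: [0.2, 0.6, -0.8]
grip_width: 0.0192
```

```bash
cat > beans.py <<'E'
from m import *
S=camera("scene");bm=mask(S,(0,90,60),(14,255,255),(305,195,60,65));n2,_,st,ce=cv2.connectedComponentsWithStats(bm)
P=np.array([[.561,-.047],[.576,-.022],[.533,-.046],[.562,.002],[.534,.002],[.519,-.021]])
for i in range(1,n2):
    if st[i][4]>3:
        q=onz(S,*ce[i],.019)[:2]; print(st[i][4],q.round(3),"r",np.hypot(*(q-[.547,-.022])).round(3),"nearest start",np.hypot(*(P-q).T).min().round(3))
E
python3 g.py;python3 beans.py
```

```text
t 8.8 p [ 0.5196 -0.0109  0.1828] yaw 7.18 F [ 0.2  0.6 -0.8] w 0.0192
19 [ 0.59  -0.047] r 0.05 nearest start 0.029
21 [ 0.56  -0.065] r 0.045 nearest start 0.018
17 [ 0.593 -0.   ] r 0.05 nearest start 0.027
13 [ 0.508 -0.051] r 0.049 nearest start 0.026
7 [0.554 0.023] r 0.045 nearest start 0.022
```

Call:
jog_arm(rows=[[0.0022,-0.0077,0,0],[0.0099,-0.0155,0,0],[0.0206,-0.0184,0,0],[0.0317,-0.0174,0,0],[0.0418,-0.0127,0,0]])

```text
time: 9.35
tool_pos: [0.5615, 0.006, 0.182]
eef_rot: [[0.992, 0.126, -0.0], [0.126, -0.992, -0.0], [-0.0, 0.0, -1.0]]
contact_force: [-0.0, -0.2, -0.8]
grip_width: 0.0195
```

Call:
jog_arm(rows=[[0.0078,0.0078,0,0],[0.0125,0.0179,0,0],[0.0135,0.029,0,0],[0.0106,0.0397,0,0],[0.0042,0.0488,0,0]])

```text
time: 9.85
tool_pos: [0.5702, -0.0433, 0.1822]
eef_rot: [[0.992, 0.125, -0.0], [0.125, -0.992, -0.0], [-0.0, 0.0, -1.0]]
contact_force: [-0.4, 0.7, -0.6]
grip_width: 0.019
```

Call:
jog_arm(rows=[[-0.0091,0.0064,0,0],[-0.0198,0.0093,0,0],[-0.0309,0.0083,0,0],[-0.041,0.0036,0,0],[-0.0488,-0.0042,0,0]])

```text
time: 10.35
tool_pos: [0.5205, -0.0436, 0.1825]
eef_rot: [[0.992, 0.125, 0.0], [0.125, -0.992, 0.0], [0.0, 0.0, -1.0]]
contact_force: [0.4, -0.3, -1.3]
grip_width: 0.0191
```

```bash
python3 g.py;python3 beans.py
python3 - <<'E'
from h import *
T=camera("top");S=camera("scene")
f=lambda c,x,y,w,h,k:cv2.cvtColor(cv2.resize(c["img"][y:y+h,x:x+w],None,fx=k,fy=k,interpolation=cv2.INTER_CUBIC),cv2.COLOR_RGB2BGR)
cv2.imwrite("pics/stir.png",np.hstack([f(T,285,170,80,100,5),f(S,295,165,80,100,5)]))
E
```

```text
t 10.35 p [ 0.5205 -0.0436  0.1825] yaw 7.18 F [ 0.4 -0.3 -1.3] w 0.0191
18 [ 0.589 -0.047] r 0.049 nearest start 0.028
17 [ 0.593 -0.   ] r 0.05 nearest start 0.027
13 [ 0.508 -0.051] r 0.049 nearest start 0.026
11 [0.564 0.023] r 0.048 nearest start 0.021
```

View pics/stir.png

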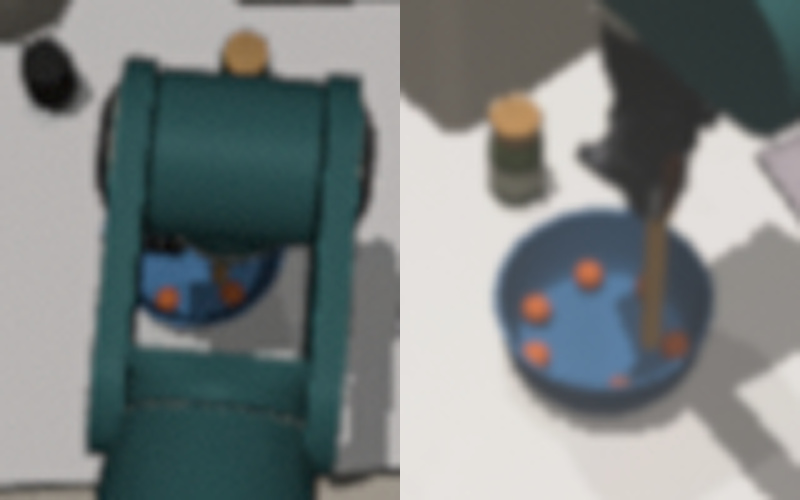

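The beans now lie at the wall and the stick is upright among them, which is only marginally past 20 mm. I'll make a wider round to push them along the wall.

Call:
jog_arm(rows=[[-0.0067,-0.0064,0,0],[-0.0108,-0.0164,0,0],[-0.0097,-0.0274,0,0],[-0.0055,-0.0374,0,0],[0.0014,-0.0459,0,0]])

```text
time: 11.0
tool_pos: [0.5183, 0.0021, 0.1832]
eef_rot: [[0.992, 0.125, 0.003], [0.125, -0.992, -0.002], [0.003, 0.003, -1.0]]
contact_force: [5.5, -4.6, 1.2]
grip_width: 0.019
```

Call:
jog_arm(rows=[[0.0092,-0.006,0,0],[0.0197,-0.0091,0,0],[0.0306,-0.009,0,0],[0.041,-0.0058,0,0],[0.05,0.0004,0,0]])

```text
time: 11.5
tool_pos: [0.5675, 0.007, 0.1819]
eef_rot: [[0.992, 0.126, -0.002], [0.126, -0.992, -0.001], [-0.002, 0.001, -1.0]]
contact_force: [-3.5, -4.9, 1.2]
grip_width: 0.0197
```

```bash
python3 g.py;python3 beans.py
```

```text
t 11.5 p [0.5675 0.007  0.1819] yaw 7.21 F [-3.5 -4.9  1.2] w 0.0197
13 [ 0.589 -0.047] r 0.049 nearest start 0.028
14 [ 0.555 -0.072] r 0.05 nearest start 0.025
17 [ 0.59  -0.001] r 0.048 nearest start 0.026
12 [0.573 0.02 ] r 0.049 nearest start 0.021
15 [ 0.507 -0.04 ] r 0.044 nearest start 0.023
```

Call:
jog_arm(rows=[[0.0051,0.0096,0,0],[0.0089,0.0192,0,0],[0.0097,0.0295,0,0],[0.0075,0.0396,0,0],[0.0024,0.0486,0,0]])

```text
time: 12.05
tool_pos: [0.5752, -0.0414, 0.1822]
eef_rot: [[0.992, 0.125, -0.0], [0.125, -0.992, 0.0], [-0.0, -0.0, -1.0]]
contact_force: [-2.3, 0.8, -0.6]
grip_width: 0.0194
```

Call:
jog_arm(rows=[[-0.0075,0.0072,0,0],[-0.0168,0.0118,0,0],[-0.027,0.0135,0,0],[-0.0372,0.0121,0,0],[-0.0467,0.0079,0,0]])

```text
time: 12.55
tool_pos: [0.5289, -0.0541, 0.1824]
eef_rot: [[0.992, 0.125, 0.0], [0.125, -0.992, -0.001], [0.0, 0.001, -1.0]]
contact_force: [0.2, -0.7, -1.4]
grip_width: 0.0192
```

Call:
jog_arm(rows=[[0.005,-0.007,0,0],[0.01,-0.015,0,0],[0.015,-0.023,0,0],[0.019,-0.029,0,0],[0.019,-0.029,0,0]])

```text
time: 13.05
tool_pos: [0.5458, -0.0218, 0.1821]
eef_rot: [[0.992, 0.127, -0.0], [0.127, -0.992, 0.0], [-0.0, -0.0, -1.0]]
contact_force: [0.5, -0.4, -1.0]
grip_width: 0.0193
```

```bash
python3 g.py;python3 beans.py;python3 - <<'E'
from h import *
S=camera("scene")
f=lambda c,x,y,w,h,k:cv2.cvtColor(cv2.resize(c["img"][y:y+h,x:x+w],None,fx=k,fy=k,interpolation=cv2.INTER_CUBIC),cv2.COLOR_RGB2BGR)
cv2.imwrite("pics/stir2.png",f(S,295,165,80,100,5))
E
```

```text
t 13.05 p [ 0.5458 -0.0218  0.1821] yaw 7.27 F [ 0.5 -0.4 -1. ] w 0.0193
7 [ 0.588 -0.053] r 0.051 nearest start 0.027
19 [ 0.596 -0.008] r 0.051 nearest start 0.024
12 [ 0.54  -0.067] r 0.045 nearest start 0.022
19 [0.574 0.015] r 0.046 nearest start 0.018
12 [ 0.506 -0.04 ] r 0.045 nearest start 0.023
```

View pics/stir2.png

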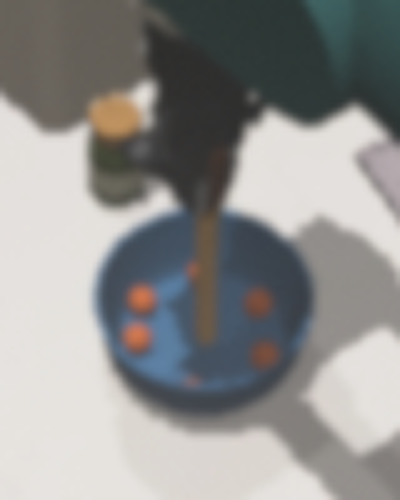

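The stick is back at the centre with beans round the wall. By the nearest-start lower bound most have moved 18–27 mm. One more round, tracked after each call, should give a clear margin.

Call:
jog_arm(rows=[[0.016,0.004,0,0],[0.0328,0.0088,0,0],[0.026,0.0219,0,0],[0.0144,0.0308,0,0],[0,0.034,0,0]])

```text
time: 13.65
tool_pos: [0.5483, -0.0577, 0.182]
eef_rot: [[0.992, 0.124, -0.001], [0.124, -0.992, -0.0], [-0.001, -0.0, -1.0]]
contact_force: [-0.1, 0.3, -1.8]
grip_width: 0.0197
```

```bash
python3 beans.py
```

```text
13 [ 0.576 -0.062] r 0.05 nearest start 0.022
18 [ 0.596 -0.009] r 0.051 nearest start 0.024
16 [ 0.535 -0.07 ] r 0.049 nearest start 0.024
18 [0.574 0.016] r 0.046 nearest start 0.018
16 [ 0.507 -0.041] r 0.044 nearest start 0.023
```

Call:
jog_arm(rows=[[-0.0144,-0.0032,0,0],[-0.026,-0.0121,0,0],[-0.0328,-0.0252,0,0],[-0.0335,-0.0399,0,0],[-0.0279,-0.0535,0,0]])

```text
time: 14.2
tool_pos: [0.5146, -0.0058, 0.1826]
eef_rot: [[0.992, 0.125, 0.0], [0.125, -0.992, -0.0], [0.0, 0.0, -1.0]]
contact_force: [0.6, 0.4, -1.0]
grip_width: 0.0192
```

```bash
python3 beans.py
```

```text
19 [ 0.596 -0.009] r 0.051 nearest start 0.024
18 [0.573 0.015] r 0.046 nearest start 0.017
13 [ 0.513 -0.054] r 0.047 nearest start 0.021
```

Call:
jog_arm(rows=[[0.0109,-0.0099,0,0],[0.0249,-0.0144,0,0],[0.0395,-0.0124,0,0],[0.0519,-0.0045,0,0],[0.0598,0.0079,0,0]])

```text
time: 14.75
tool_pos: [0.5766, -0.0073, 0.1817]
eef_rot: [[0.992, 0.126, -0.001], [0.126, -0.992, -0.0], [-0.001, -0.0, -1.0]]
contact_force: [-0.6, -0.5, -1.2]
grip_width: 0.0191
```

```bash
python3 beans.py; python3 g.py
```

```text
13 [ 0.577 -0.061] r 0.049 nearest start 0.021
40 [ 0.592 -0.001] r 0.05 nearest start 0.026
21 [ 0.513 -0.054] r 0.047 nearest start 0.021
t 14.8 p [ 0.5773 -0.0092  0.1817] yaw 7.2 F [-1.6 -1.2 -1.9] w 0.0192
```

Call:
jog_arm(rows=[[0.002,0.0146,0,0],[-0.0025,0.0286,0,0],[-0.0124,0.0395,0,0],[-0.026,0.0451,0,0],[-0.0407,0.0444,0,0]])

```text
time: 15.3
tool_pos: [0.5392, -0.0578, 0.1823]
eef_rot: [[0.992, 0.124, 0.0], [0.124, -0.992, -0.0], [0.0, 0.0, -1.0]]
contact_force: [-0.3, 0.2, -0.5]
grip_width: 0.019
```

```bash
python3 beans.py
```

```text
16 [ 0.565 -0.067] r 0.049 nearest start 0.021
17 [ 0.593 -0.028] r 0.047 nearest start 0.018
21 [0.589 0.007] r 0.051 nearest start 0.027
10 [ 0.513 -0.054] r 0.047 nearest start 0.022
6 [ 0.505 -0.023] r 0.042 nearest start 0.014
```

Call:
jog_arm(rows=[[-0.0131,-0.0068,0,0],[-0.022,-0.0184,0,0],[-0.0252,-0.0328,0,0],[-0.022,-0.0472,0,0],[-0.0131,-0.0588,0,0]])

```text
time: 15.85
tool_pos: [0.5203, 0.0018, 0.1826]
eef_rot: [[0.992, 0.126, 0.0], [0.126, -0.992, 0.0], [0.0, 0.0, -1.0]]
contact_force: [-0.3, -0.5, -0.6]
grip_width: 0.0196
```

Call:
jog_arm(rows=[[0.005,0.006,0,0],[0.01,0.012,0,0],[0.016,0.019,0,0],[0.022,0.026,0,0],[0.022,0.026,0,0]])

```text
time: 16.35
tool_pos: [0.5461, -0.024, 0.182]
eef_rot: [[0.992, 0.124, -0.001], [0.124, -0.992, -0.0], [-0.001, 0.0, -1.0]]
contact_force: [0.2, 0.0, -0.3]
grip_width: 0.0195
```

```bash
python3 beans.py; python3 g.py;python3 - <<'E'
from h import *
S=camera("scene");T=camera("top")
f=lambda c,x,y,w,h,k:cv2.cvtColor(cv2.resize(c["img"][y:y+h,x:x+w],None,fx=k,fy=k,interpolation=cv2.INTER_CUBIC),cv2.COLOR_RGB2BGR)
cv2.imwrite("pics/stir3.png",np.hstack([f(T,285,170,80,100,5),f(S,295,165,80,100,5)]))
E
```

```text
14 [ 0.565 -0.067] r 0.048 nearest start 0.02
16 [ 0.593 -0.027] r 0.046 nearest start 0.018
21 [0.589 0.007] r 0.051 nearest start 0.027
10 [ 0.506 -0.037] r 0.044 nearest start 0.021
t 16.4 p [ 0.5456 -0.0236  0.182 ] yaw 7.13 F [ 0.2 -0.6 -0.2] w 0.0192
```

View pics/stir3.png

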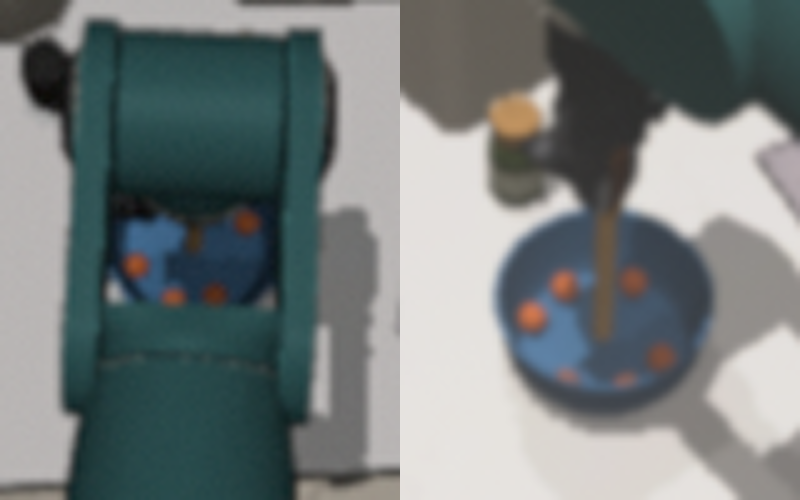

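The beans were pushed steadily clockwise past the marginal spots: in the scene crop they now lie at (532,318), (565,285), (635,282), (662,356), with two more at the near wall. By direction-consistent identity, each has moved well over 20 mm. Now to the stand.

Call:
jog_arm(rows=[[0,0,-0.02,0],[0,0,-0.05,0],[0,0,-0.08,0],[0,0,-0.115,0],[0,0,-0.14,0]])

```text
time: 17.0
tool_pos: [0.5451, -0.0227, 0.3249]
eef_rot: [[0.992, 0.125, 0.002], [0.125, -0.992, -0.0], [0.002, 0.0, -1.0]]
contact_force: [-0.1, 0.3, -1.3]
grip_width: 0.0191
```

Call:
jog_arm(rows=[[-0.006,0.02,0,0],[-0.0125,0.041,0,0],[-0.019,0.063,0,0],[-0.026,0.085,0,0],[-0.0325,0.107,0,0]])

```text
time: 17.5
tool_pos: [0.526, -0.1338, 0.3225]
eef_rot: [[0.992, 0.125, 0.0], [0.125, -0.992, -0.0], [0.0, 0.0, -1.0]]
contact_force: [0.5, 0.3, -1.6]
grip_width: 0.0193
```

Call:
jog_arm(rows=[[-0.007,0.022,0,0],[-0.0135,0.044,0,0],[-0.02,0.066,0,0],[-0.027,0.09,0,0],[-0.033,0.107,0,0]])

```text
time: 18.0
tool_pos: [0.5067, -0.2444, 0.3224]
eef_rot: [[0.992, 0.125, 0.0], [0.125, -0.992, -0.0], [0.0, 0.0, -1.0]]
contact_force: [0.9, 0.5, -1.5]
grip_width: 0.0194
```

Call:
jog_arm(rows=[[0,0,0,0],[0,0,0,0],[0,0,0,0],[0,0,0,0],[0,0,0,0]])

```text
time: 18.5
tool_pos: [0.5073, -0.2428, 0.3224]
eef_rot: [[0.992, 0.126, 0.0], [0.126, -0.992, -0.0], [0.0, 0.0, -1.0]]
contact_force: [0.6, -0.1, -0.6]
grip_width: 0.0197
```

```bash
python3 g.py .5075 -.2445 .3
python3 - <<'E'
from h import *
S=camera("scene");T=camera("top");np.savez("top3.npz",**T);np.savez("scene3.npz",**S)
f=lambda c,x,y,w,h,k:cv2.cvtColor(cv2.resize(c["img"][y:y+h,x:x+w],None,fx=k,fy=k,interpolation=cv2.INTER_CUBIC),cv2.COLOR_RGB2BGR)
cv2.imwrite("pics/ring.png",np.hstack([f(T,355,195,50,60,8),f(S,365,150,50,60,8)]))
p=sensors.sense()["tool_pos"]
for n,c in(("T",T),("S",S)): print(n,"tip",np.round(proj(c,p-[0,0,.168]),2),"ring",np.round(proj(c,[.5075,-.2445,.122]),2))
E
```

```text
t 18.5 p [ 0.5073 -0.2428  0.3224] yaw 7.24 F [ 0.6 -0.1 -0.6] w 0.0197
[-0.      0.0017  0.0224]
T tip [383.44 219.66] ring [382.38 221.  ]
S tip [393.57 178.39] ring [392.58 184.55]
```

View pics/ring.png

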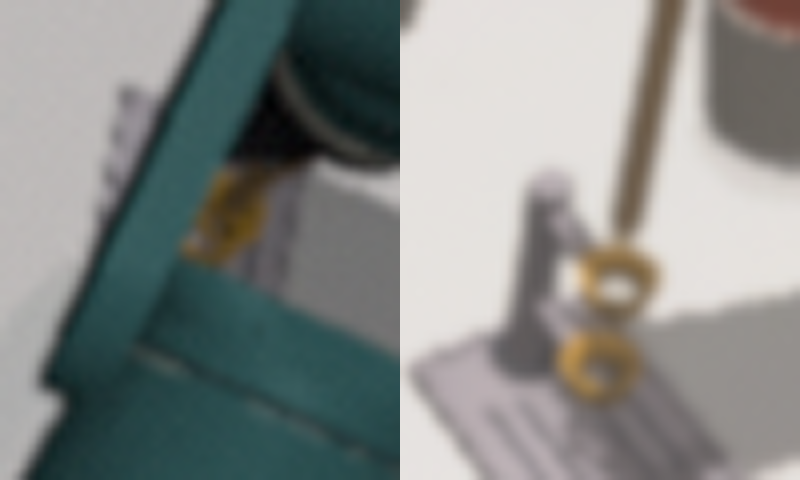

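Run:
```python
from m import *
S=dict(np.load("scene3.npz"));S0=dict(np.load("scene0.npz"));T0=dict(np.load("top0.npz"))
p=np.array([.5073,-.2428,.3224])
a,b=np.array(proj(S,p-[0,0,.168])),np.array(proj(S,p-[0,0,.06]));print("pred slope",(b-a)[0]/(b-a)[1])
g=cv2.cvtColor(S["img"],cv2.COLOR_RGB2GRAY).astype(float);g0=cv2.cvtColor(S0["img"],cv2.COLOR_RGB2GRAY).astype(float)
for v in range(152,182,2):
    w=np.clip(215-g[v,385:405],0,None);w[w<25]=0
    print(v,round(385+(w*np.arange(20)).sum()/max(w.sum(),1),2) ,round(w.sum()), "pred", round(a[0]+(v-a[1])*(b-a)[0]/(b-a)[1],2))
hs=cv2.cvtColor(S0["img"],cv2.COLOR_RGB2HSV)[178:206,384:402]
print("sat");[print(178+i,r[:,1].tolist()) for i,r in enumerate(hs)]
print("tip from S",onz(S,392.7,179,.1544), "ring from S0",onz(S0,392.1,184.3,.122))
```

```text
pred slope -0.1926777765673561
152 399.65 670 pred 398.6
154 399.31 680 pred 398.22
156 399.04 657 pred 397.83
158 398.74 664 pred 397.45
160 398.45 651 pred 397.06
162 398.35 653 pred 396.68
164 397.59 624 pred 396.29
166 396.72 556 pred 395.91
168 394.63 456 pred 395.52
170 394.13 438 pred 395.14
172 393.35 459 pred 394.75
174 392.1 538 pred 394.37
176 391.42 540 pred 393.98
178 390.09 570 pred 393.6
180 388.85 679 pred 393.21
sat
178 [15, 16, 14, 12, 11, 12, 12, 11, 11, 10, 9, 8, 8, 8, 8, 9, 8, 8]
179 [13, 14, 15, 15, 16, 22, 27, 29, 29, 24, 17, 14, 9, 8, 9, 8, 8, 8]
180 [15, 16, 16, 23, 39, 55, 67, 73, 70, 60, 46, 30, 18, 11, 9, 8, 8, 9]
181 [12, 14, 20, 47, 83, 108, 121, 126, 124, 114, 94, 68, 40, 21, 11, 9, 9, 9]
182 [12, 13, 29, 71, 119, 144, 152, 151, 151, 148, 137, 113, 79, 42, 17, 10, 8, 9]
183 [13, 14, 32, 76, 127, 146, 135, 124, 126, 138, 148, 145, 112, 65, 28, 11, 8, 9]
184 [14, 16, 31, 72, 117, 119, 82, 60, 63, 83, 124, 146, 124, 74, 31, 13, 8, 8]
185 [12, 14, 26, 61, 105, 95, 54, 35, 34, 45, 87, 132, 118, 69, 29, 11, 9, 8]
186 [12, 12, 20, 48, 94, 93, 62, 44, 40, 48, 8
[... 906 characters left out ...]
115, 99, 89, 104, 118, 83, 36, 19, 16, 15, 11, 12, 11, 9]
199 [14, 19, 45, 80, 104, 106, 101, 104, 98, 56, 22, 17, 16, 16, 15, 11, 12, 10]
200 [15, 13, 21, 37, 52, 65, 70, 63, 51, 29, 16, 15, 15, 16, 15, 13, 11, 11]
201 [14, 14, 16, 16, 23, 24, 24, 24, 19, 14, 14, 14, 15, 16, 14, 15, 13, 11]
202 [14, 14, 14, 13, 13, 15, 13, 13, 14, 11, 14, 14, 13, 16, 14, 15, 15, 13]
203 [13, 14, 14, 15, 14, 13, 15, 14, 14, 12, 14, 12, 13, 12, 13, 14, 14, 15]
204 [15, 14, 13, 14, 14, 15, 15, 16, 11, 12, 12, 14, 13, 13, 14, 14, 16, 15]
205 [14, 14, 14, 16, 15, 15, 14, 17, 14, 10, 12, 13, 13, 12, 14, 14, 16, 14]
tip from S [ 0.50732995 -0.23888973  0.1544    ] ring from S0 [ 0.50933446 -0.24413281  0.122     ]
```

Run:
```python
from m import *
S=dict(np.load("scene3.npz"));p=np.array([.5073,-.2428,.3224])
a,b=np.array(proj(S,p-[0,0,.168])),np.array(proj(S,p-[0,0,.06]));k=(b-a)[0]/(b-a)[1]
sat=cv2.cvtColor(S["img"],cv2.COLOR_RGB2HSV)[:,:,1].astype(float);g=S["img"].sum(2)/3.
for v in range(150,183,2):
    c=a[0]+(v-a[1])*k;i=int(round(c));w=np.clip(sat[v,i-4:i+5]-20,0,None);w2=np.clip(200-g[v,i-4:i+5],0,None)
    print(v,"pred",round(c,2),"sat",round(i-4+(w*np.arange(9)).sum()/max(w.sum(),1),2),"gray",round(i-4+(w2*np.arange(9)).sum()/max(w2.sum(),1),2),round(w2.sum()))
for n,q,z in(("up",(391.9,184.4),.122),("lo",(389.1,195.1),.064)): print(n,onz(S,*q,z))
for q in((392.6,178.5),(393,178.5),(392.6,179.2)): print("tip",q,onz(S,*q,.1544))
```

```text
150 pred 398.99 sat 398.35 gray 398.87 494
152 pred 398.6 sat 398.05 gray 398.76 485
154 pred 398.22 sat 397.51 gray 397.63 408
156 pred 397.83 sat 397.15 gray 397.21 402
158 pred 397.45 sat 396.75 gray 396.67 382
160 pred 397.06 sat 396.32 gray 396.21 387
162 pred 396.68 sat 395.99 gray 395.9 379
164 pred 396.29 sat 395.51 gray 395.43 383
166 pred 395.91 sat 395.16 gray 395.04 385
168 pred 395.52 sat 394.78 gray 394.67 378
170 pred 395.14 sat 394.3 gray 394.2 381
172 pred 394.75 sat 393.97 gray 393.87 369
174 pred 394.37 sat 393.49 gray 393.47 371
176 pred 393.98 sat 393.13 gray 393.04 364
178 pred 393.6 sat 392.71 gray 392.73 270
180 pred 393.21 sat 391.69 gray 391.4 262
182 pred 392.82 sat 391.93 gray 391.99 625
up [ 0.50947762 -0.24330195  0.122     ]
lo [ 0.51179481 -0.24218193  0.064     ]
tip (392.6, 178.5) [ 0.50904878 -0.24027256  0.1544    ]
tip (393, 178.5) [ 0.50817401 -0.24125705  0.1544    ]
tip (392.6, 179.2) [ 0.50694914 -0.23799333  0.1544    ]
```

The stick hangs upright just above the ring: tip at scene pixel (392.6,178.5), upper mouth at (391.9,184.4). Correcting by the offset between the seen stick and its prediction, both cameras put the rings' line at (0.5075,-0.246), so I shift 2 mm and go down slowly.

Call:
jog_arm(rows=[[0,0.002,0,0],[0,0.002,0.01,0],[0,0.002,0.02,0],[0,0.002,0.03,0],[0,0.002,0.04,0]])

```text
time: 19.1
tool_pos: [0.5073, -0.2453, 0.2809]
eef_rot: [[0.992, 0.125, -0.001], [0.125, -0.992, 0.0], [-0.001, -0.0, -1.0]]
contact_force: [0.5, 0.5, -1.8]
grip_width: 0.0196
```

Call:
jog_arm(rows=[[0,0,0.003,0],[0,0,0.006,0],[0,0,0.009,0],[0,0,0.012,0],[0,0,0.012,0]])

```text
time: 19.6
tool_pos: [0.5074, -0.2454, 0.2701]
eef_rot: [[0.992, 0.125, -0.0], [0.125, -0.992, -0.0], [-0.0, 0.0, -1.0]]
contact_force: [0.7, -2.2, -1.7]
grip_width: 0.0193
```

```bash
python3 g.py; sleep 0; python3 -c "
from bench import sensors;s=sensors.sense();print(s['contact_force'],s['moment'])"
```

```text
t 19.6 p [ 0.5074 -0.2454  0.2701] yaw 7.2 F [ 0.7 -2.2 -1.7] w 0.0193
[ 0.66669429 -2.19967382 -1.70942086] [-0.32592155 -0.2612169  -0.00045752]
```

Call:
jog_arm(rows=[[0,0.001,0.003,0],[0,0.001,0.008,0],[0,0.001,0.013,0],[0,0.001,0.018,0],[0,0.001,0.022,0]])

```text
time: 20.1
tool_pos: [0.5075, -0.2463, 0.2476]
eef_rot: [[0.992, 0.125, -0.0], [0.125, -0.992, 0.0], [-0.0, -0.0, -1.0]]
contact_force: [-0.4, -0.9, -0.4]
grip_width: 0.019
```

```bash
python3 g.py; python3 -c "
from h import *
S=camera('scene');c=cv2.resize(S['img'][150:210,365:415],None,fx=8,fy=8,interpolation=cv2.INTER_CUBIC);cv2.imwrite('pics/thr.png',c[:,:,::-1])"
```

```text
t 20.1 p [ 0.5075 -0.2463  0.2476] yaw 7.2 F [-0.4 -0.9 -0.4] w 0.019
```

View pics/thr.png

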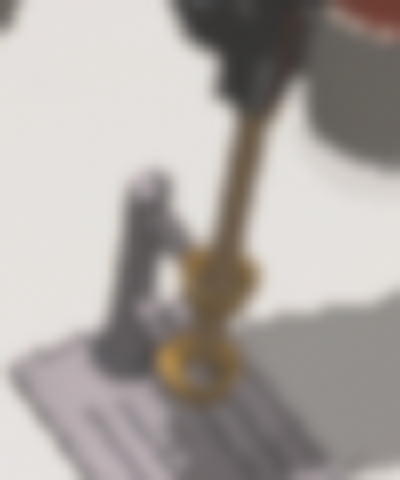

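The stick is through the upper ring (mouth at crop (220,275)) and points at the lower one (198,365), with almost no force. I carry on down slowly.

Call:
jog_arm(rows=[[0,0,0.004,0],[0,0,0.008,0],[0,0,0.012,0],[0,0,0.016,0],[0,0,0.02,0]])

```text
time: 20.65
tool_pos: [0.5075, -0.2464, 0.2279]
eef_rot: [[0.992, 0.125, -0.0], [0.125, -0.992, 0.0], [-0.0, -0.0, -1.0]]
contact_force: [0.1, 0.1, -0.6]
grip_width: 0.0193
```

Call:
jog_arm(rows=[[0,0,0.003,0],[0,0,0.006,0],[0,0,0.009,0],[0,0,0.012,0],[0,0,0.014,0]])

```text
time: 21.15
tool_pos: [0.5075, -0.2463, 0.214]
eef_rot: [[0.992, 0.125, -0.0], [0.125, -0.992, 0.0], [-0.0, -0.0, -1.0]]
contact_force: [0.7, -0.2, -0.8]
grip_width: 0.0193
```

```bash
python3 g.py
```

```text
t 21.15 p [ 0.5075 -0.2463  0.214 ] yaw 7.2 F [ 0.7 -0.2 -0.8] w 0.0193
```

Call:
jog_arm(rows=[[0,0,0.005,0],[0,0,0.01,0],[0,0,0.014,0],[0,0,0.018,0],[0,0,0.02,0]])

```text
time: 21.65
tool_pos: [0.5075, -0.2463, 0.1938]
eef_rot: [[0.992, 0.125, -0.0], [0.125, -0.992, 0.0], [-0.0, -0.0, -1.0]]
contact_force: [0.2, 0.0, -0.5]
grip_width: 0.0193
```

Call:
jog_arm(rows=[[0,0,0,0],[0,0,0,0],[0,0,0,0],[0,0,0,0],[0,0,0,0]])

```text
time: 22.15
tool_pos: [0.5076, -0.2464, 0.1944]
eef_rot: [[0.992, 0.125, 0.0], [0.125, -0.992, -0.0], [0.0, 0.0, -1.0]]
contact_force: [0.2, 0.2, -0.6]
grip_width: 0.0198
```

```bash
python3 g.py; python3 beans.py; python3 -c "
from h import *
S=camera('scene');f=lambda x,y:cv2.resize(S['img'][y:y+60,x:x+50],None,fx=8,fy=8,interpolation=cv2.INTER_CUBIC);cv2.imwrite('pics/end.png',np.hstack([f(365,150),f(310,200)])[:,:,::-1])"
```

```text
t 22.15 p [ 0.5076 -0.2464  0.1944] yaw 7.2 F [ 0.2  0.2 -0.6] w 0.0198
18 [ 0.564 -0.066] r 0.047 nearest start 0.019
17 [ 0.593 -0.028] r 0.047 nearest start 0.018
21 [0.589 0.007] r 0.051 nearest start 0.027
13 [ 0.507 -0.037] r 0.043 nearest start 0.02
```

View pics/end.png

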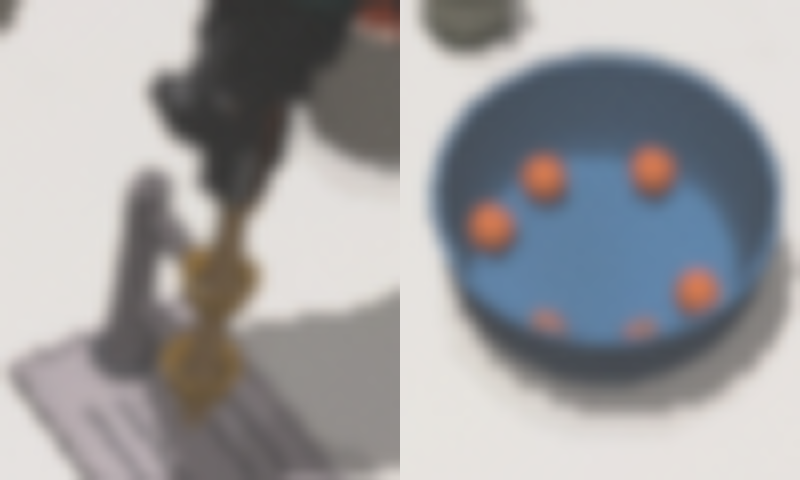

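Six beans are in the bowl (crop right). The stick runs through both rings, and its tip shows below the lower ring at crop (195,410), clear of the tray. It is at rest and nearly force-free, so I hand in.

```bash
python3 -c "
from bench import order
print(order.close_job())"
```

```text
the job is handed in; nothing more can be done
None
```

I stirred the beans with the stick, then threaded it through both rings of the drip stand and handed the job in at about 22 s of the 72 s allowed. The stick is still held there; no verdict was reported.

**Stick at the end:**
- The last picture shows it through both rings, with its tip out below the lower ring.
- From the arm's height its tip should be about 26 mm above the worktop: 23 mm below the lower ring and 18 mm above the tray.
- The tool was upright and still, with outside force under 1 N and the jaws 19–20 mm apart on the 20 mm grip.

**Beans:**
- All six are in the bowl in the last picture.
- I couldn't follow each bean individually. The distance from each of the four measurable beans to the nearest starting place, a lower limit on how far it moved, came to 18–27 mm. Taken alone, that doesn't prove four moved over 20 mm.
- I stirred several rounds in one direction and the beans drifted along with the stick. On that basis I judge that at least four moved well over 20 mm, but it is an inference.

**Other checks:**
- The two cameras disagreed by about 2–4 mm on where things were. I corrected the ring position using the stick itself as seen in the scene picture, and the stick met only about 2 N on the way down.
- The stick touched the bowl wall or beans with up to about 7 N during the widest stirring round.
- I didn't measure the mugs and jars again at the end. The arm stayed well clear of them and I noticed no contact.

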